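# Drop the test pan with two check balls

## Robot

A 6-joint arm with a two-finger parallel gripper is mounted at the origin on the work surface. World frame = base frame: x ahead of the robot, y to its left, z up, the work surface at z = 0. Lengths are in m, angles in rad, forces in N, time in s.
With the tool pointing down it reaches from about 0.375 to 0.925 m from the base axis. Payload 5.7 kg.
Tool frame: the origin (TCP) lies at the very end of the fingers, on their centre line; the grasp point (between the pads) lies 19 mm behind it (arm.pinch_z is the y of the grasp point in the tool frame, in m); y points along the fingers, x is the direction in which the jaws open and shut, and the axes are right-handed (so a half turn about y gives the same grasp; the last joint's range is limited). The gripper opens to 85 mm and grips with 20 to 120 N. Pads are 22 mm wide; open, the fingers measure 114 mm over their backs; the gripper's body (76 mm by 85 mm) begins 54 mm behind the grasp point. The pads swing forward as they close: fully open they stand 13 mm farther back than shut.
Start: joints at [-1.369, 0.359, 1.51, -0, 1.272, -0.115], TCP at [0.187, -0.57, 0.231] pointing down, gripper open.
Joint ranges: [-2.97, 2.97], [-1.01, 2.36], [0.21, 2.38], [-0.96, 4.11], [0.2, 2.71], [-2.98, 2.98]. Speed limits (rad/s): [2.39, 2.39, 3.14, 3.14, 3.14, 3.14].

## Interface

Orientations are given as a unit quaternion [x, y, z, w].
In Python, from workcell import sensors, imaging, arm, models gives the robot as it stands.
- The arm moves only by the tool arm_command, never from a script. Its argument "motion" is a list of rows, each an object of numbers: "x", "y", "z": the shift along the tool's x, y, z in mm; "wx", "wy", "wz": the turn, a rotation vector about the tool's x, y, z in degrees. In form: [{"x": .., "y": .., "z": .., "wx": .., "wy": .., "wz": ..}, ...]. A call has 1 to 12 rows; each row shifts and turns the commanded pose from where the row before left it, along the tool's axes as they then stand; what a row does not reach is not made up. A row lasts 1/8 s, in which the tool goes at most 62.5 mm and 10.7 degrees, less where a joint would pass 70% of its speed; a pose out of reach is approached as far as the arm can. A call with a gripper value outside its range is refused whole. "fingers" is the closure, from -1 (fully open) to 1 (shut), set as the call begins (left out, the last holds). The fingers move at their own pace and stop on an object; "force" is the grip in N (left out, the last holds). Time passes only in rows, so rows that do not move let the fingers close. It gives the time, the measured TCP pose, the force and the opening at its end, in the units of the state.
- sensors.observe(): the state, without advancing time (a new reading comes with each control period).
- imaging.read_camera(name): name is "scene" or "top" or "wrist"; returns the picture (400x640x3 uint8, blue, green, red); there is no depth.
- imaging.camera_info(name): a dict with "vertical_fov" (degrees; the focal length in pixels is half the picture's height over the tangent of half this angle, whatever the lens; pixels are square), "cx", "cy" (the principal point, pixels), "R" (3x3) and "t" (3): a world point X has camera coordinates R X + t. Camera axes: x right, y down, z forward; pixel columns grow to the right and rows downward; lengths in m; the calibration is good to about 2 mm. A picture is of the moment at which its call begins: read the wrist's pose just before it. camera_info takes no time and is no camera call; for the wrist camera it gives the pose at the moment of the call.
- arm.hand_in(): hands the job in, once; it reports no verdict.
Trained networks look in the newest picture that a camera, given by its name, has taken for a name from the list of things; names that differ only in an ending like _2 or _b are one class to them, and where a whole thing is asked for, a point or a joint stands for the part that bears it (a point fixed in the world has none). Each returns a list of dicts, best first, with "conf" (0 to 1); they miss things now and then, are a little off and sometimes report something else, mostly with a low value. They report only what shows in the picture. A call takes as long as a camera call. They do not tell look-alikes from the thing itself.
- models.look_for(thing, camera): "box" ([centre column, centre row, width, height] in pixels, round what is visible of it).
The state is a dict: "time_s": time; "joints": joint angles; "qvel": joint speeds; "effort": joint torques, N m; "tcp_pos": TCP position; "orientation": TCP orientation; "ft_force": force on the tool from outside, world axes, zero at the start; "moment": the same for the moment, N m; "finger_gap": finger opening in m.
Only numpy, scipy, OpenCV 4.12 (cv2) and the standard library are available. Lean on these libraries where they do the work, as an engineer would, in place of code of your own. Each camera call takes 0.05 s, during which the arm holds its last target.

## Task

Check the spring balance: take the scoop that holds the two steel balls by its black grip and tip both balls from it into the hanging pan, so that their weight brings the pan down onto its stop. Do not push the pan down with the scoop or the gripper. Then stand the emptied scoop upright on the bench and let go.

Things in the scene. Friction and masses are not known exactly. Their poses are not given: they have to be found in the camera images.
- scoop_grip (a point): Centre of the black grip block, 20 (x) x 50 (y) x 36 mm high, to be pinched from above, on a bridge over the scoop that holds the two balls; 80 mm above the scoop's underside. x points level towards the scoop's mouth, y across, z up. Dark base plate 104 x 64 mm, x = -68 to +36 mm from here. About 0.16 kg empty. A second scoop of the same shape stands empty as a bystander.
- scoop_lip (a point): Middle of the lower lip of that scoop's mouth: 57 mm ahead (+x) of the grip's centre and 46 mm below it. The scoop is a grey steel channel 32 mm wide inside, open on top and at the mouth, closed at the back. Its floor rises 12 degrees to the mouth, so the balls stay at the back until the mouth is tipped down by more than 12 degrees; 45 degrees empties it well.
- ball_a_center (a point): Centre of the steel ball at the back of the scoop, 28 mm across, about 90 g.
- ball_b_center (a point): Centre of the other steel ball, in front of the first, 28 mm across, about 90 g.
- pan_mouth (a point): Centre of the rim of the round steel pan hung from the spring balance: 140 mm across the rim, 120 mm at the foot, 50 mm deep. The rim is 111 mm above the bench when empty; this point sinks with the pan. x points from the pan to the balance's post on the far side: near face 104 mm from the pan's axis, 54 mm wide, top 210 mm above the bench. z up.
- pan (a joint): How far the pan has sunk, in m: 0 empty, 0.025 on its stop, the round steel block under it. One ball takes it only about half way, both bring it onto the stop.
Mind the look-alikes: they are no part of the job. Leave any blue look-alike of the part that bears scoop_grip alone. Leave any pink look-alike of the part that bears pan_mouth alone.

How it is judged:
By the outcome, as a careful person would: the job done as asked, in the order asked, and still so for the second after the job is handed in, with the robot touching nothing.
It also fails if it takes over 64 s, if anything falls off the work surface, if the arm or the gripper's body presses on something with over 40 N, if the wrist force passes 120 N, or if a joint passes its speed limit or range.

## Working session

There is one attempt and no reset: what is moved stays moved. The work goes in short steps, Python scripts to look and compute and a tool call to move; the robot and the scene stay as the last step left them, time stands still between calls to the robot, and variables do not carry over. Pictures are saved under pics/ and viewed, and the job is handed in when it is done.

Besides the shell and the picture viewer there is one more tool, called after "Call:" as name(argument=value, ...), one argument or row to a line, values as JSON. arm_command: Moves the arm, as the interface text tells. Its arguments: {"type":"object","properties":{"motion":{"type":"array","items":{"type":"object","properties":{"x":{"type":"number"},"y":{"type":"number"},"z":{"type":"number"},"wx":{"type":"number"},"wy":{"type":"number"},"wz":{"type":"number"}}}},"fingers":{"type":"number"},"force":{"type":"number"}},"required":["motion"]}

```bash
mkdir -p pics; ls
python3 - <<'E'
from workcell import sensors, imaging, arm, models
import cv2, numpy as np
print(sensors.observe())
for n in ["scene","top"]:
    im=imaging.read_camera(n); cv2.imwrite(f"pics/{n}0.png",im); print(n,imaging.camera_info(n))
    for t in ["scoop_grip","pan_mouth","ball_a_center","scoop_lip"]:
        print(t,[(np.round(d["box"]).tolist(),round(d["conf"],2)) for d in models.look_for(t,n)])
E
```

```text
pics
{'time_s': 0.0, 'joints': array([-1.36907459e+00,  3.59529003e-01,  1.51144346e+00, -1.59782102e-06,
        1.27246889e+00, -1.15115184e-01]), 'qvel': array([-0.00026851,  0.00202261,  0.00043291, -0.00166979, -0.00098416,
       -0.00010728]), 'effort': array([ 1.04733910e-03, -5.27617264e+01, -2.78623617e+01, -2.96941416e-04,
        1.31994439e-02, -6.90319823e-06]), 'tcp_pos': array([ 0.18678486, -0.56947511,  0.23043508]), 'orientation': array([-0.57217586,  0.41534247, -0.41437825,  0.57305853]), 'ft_force': array([0.1862907 , 0.21287927, 0.65456983]), 'moment': array([-0.07204815, -0.00311567,  0.03531002]), 'finger_gap': 0.08524808059799945}
scene {'vertical_fov': 57.29691000874664, 'cx': 319.05828161684315, 'cy': 202.23874293268932, 'R': array([[-0.29563484,  0.955218  ,  0.01259447],
       [ 0.82283387,  0.26131625, -0.50463674],
       [-0.48532924, -0.13882505, -0.86323991]]), 't': array([ 0.03142975, -0.31111162,  1.24459191])}
scoop_grip [([441.0, 269.0, 36.0, 48.0], 0.95), ([380.0, 249.0, 44.0, 48.0], 0.92), ([393.0, 334.0, 59.0, 40.0], 0.68)]
pan_mouth [([226.0
[... 198 characters left out ...]
)]
top {'vertical_fov': 52.13855847163338, 'cx': 320.64182742458866, 'cy': 199.9784375197003, 'R': array([[ 0.01811038, -0.999522  ,  0.02505546],
       [-0.99453942, -0.02058479, -0.10231136],
       [ 0.10277822, -0.02306575, -0.99443683]]), 't': array([0.05463213, 0.43841276, 1.27694289])}
scoop_grip [([255.0, 194.0, 32.0, 37.0], 0.9), ([233.0, 135.0, 40.0, 29.0], 0.8), ([204.0, 192.0, 26.0, 42.0], 0.79), ([262.0, 183.0, 7.0, 8.0], 0.45)]
pan_mouth [([340.0, 146.0, 46.0, 62.0], 0.78), ([257.0, 189.0, 7.0, 13.0], 0.74), ([432.0, 253.0, 21.0, 18.0], 0.62)]
ball_a_center []
scoop_lip [([253.0, 197.0, 35.0, 42.0], 0.82), ([204.0, 192.0, 28.0, 41.0], 0.75), ([233.0, 135.0, 46.0, 34.0], 0.75)]
```

Run:
```python
import cv2
a=cv2.imread("pics/scene0.png"); b=cv2.imread("pics/top0.png")
cv2.imwrite("pics/s1.png",cv2.resize(a[60:380,180:500],None,fx=1.8,fy=1.8,interpolation=cv2.INTER_CUBIC)) 
cv2.imwrite("pics/t1.png",cv2.resize(b[80:300,180:480],None,fx=2.6,fy=2.6,interpolation=cv2.INTER_CUBIC))
```

```text
(no output)
```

View pics/s1.png

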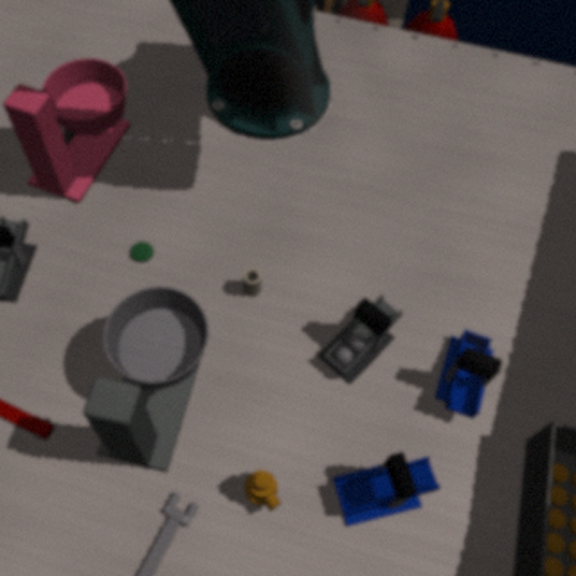

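View pics/t1.png

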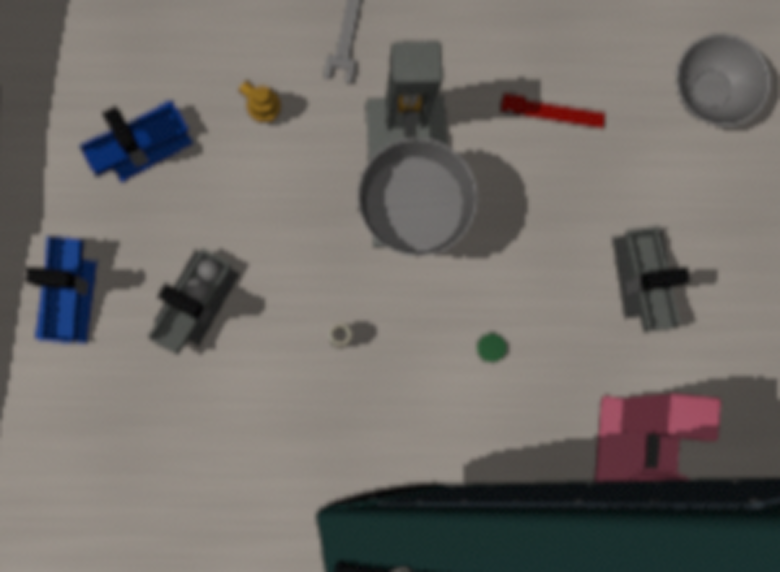

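View pics/scene0.png

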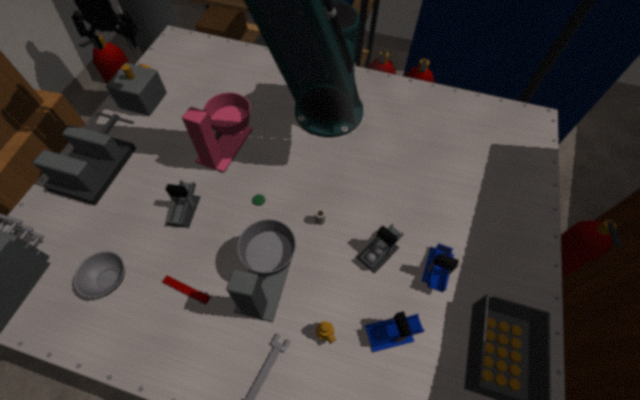

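The target scoop, with its two balls, is at top-crop (190,295) and its mouth points lower-left. The pan is at (418,195) with its post above it. Next I work out the positions.

```bash
cat > h.py <<'E'
import numpy as np, cv2
from workcell import sensors, imaging, arm, models
from scipy.spatial.transform import Rotation as Ro
def ray(info,uv):
    f=200/np.tan(np.radians(info["vertical_fov"])/2)
    d=info["R"].T@np.array([(uv[0]-info["cx"])/f,(uv[1]-info["cy"])/f,1]); return -info["R"].T@info["t"],d/np.linalg.norm(d)
def atz(info,uv,z):
    c,d=ray(info,uv); return c+d*(z-c[2])/d[2]
def tri(l):
    A=0;b=0
    for i,uv in l:
        c,d=ray(i,uv);P=np.eye(3)-np.outer(d,d);A=A+P;b=b+P@c
    return np.linalg.solve(A,b)
def proj(info,X):
    f=200/np.tan(np.radians(info["vertical_fov"])/2); c=info["R"]@X+info["t"]; return np.array([info["cx"]+f*c[0]/c[2],info["cy"]+f*c[1]/c[2]])
E
python3 - <<'E'
from h import *
T=imaging.camera_info("top");S=imaging.camera_info("scene")
t=lambda u,v:(180+u/2.6,80+v/2.6); s=lambda u,v:(180+u/1.8,60+v/1.8)
print("grip",tri([(T,t(181,300)),(S,s(376,314))]), atz(T,t(181,300),.09),atz(S,s(376,314),.09))
print("base back/front", atz(T,t(222,258),.04),atz(T,t(165,335),.034))
print("pan",atz(T,t(418,195),.111),atz(S,s(156,337),.111))
print("post top",atz(T,t(416,62),.21))
s=sensors.observe();print(Ro.from_quat(s["orientation"]).as_matrix().round(3))
W=imaging.camera_info("wrist"); print(W["R"].round(3), -W["R"].T@W["t"]-s["tcp_pos"],W["vertical_fov"])
R=Ro.from_quat(s["orientation"]).as_matrix();print((R.T@W["R"].T).round(3), R.T@(-W["R"].T@W["t"]-s["tcp_pos"]))
E
```

```text
grip [0.43964535 0.28170584 0.08705501] [0.43966165 0.27802737 0.09      ] [0.44055476 0.28468926 0.09      ]
base back/front [0.49723683 0.23814317 0.04      ] [0.4031629  0.30412611 0.034     ]
pan [0.5647051  0.00735942 0.111     ] [0.57205801 0.01242615 0.111     ]
post top [0.68800314 0.01845605 0.21      ]
[[ 0.312 -0.     0.95 ]
 [-0.95   0.     0.312]
 [-0.    -1.     0.   ]]
[[ 0.312 -0.95  -0.002]
 [-0.915 -0.301  0.269]
 [-0.256 -0.082 -0.963]] [0.0656421  0.02107028 0.14158543] 65.56971984948481
[[ 1.     0.001 -0.002]
 [ 0.002 -0.269  0.963]
 [ 0.001 -0.963 -0.269]] [ 0.00040644 -0.14158404  0.0689425 ]
```

```bash
cat >> h.py <<'E'
def Rt(az,tilt=0):
    a=np.radians(az); h=np.array([np.cos(a),np.sin(a),0]); d=np.array([0,0,-1.]); 
    R=np.stack([h,d,np.cross(h,d)],1)
    return R@Ro.from_rotvec([0,0,np.radians(tilt)]).as_matrix()
def rows(poses,start=None):
    """poses: list of (pos, R); prints rounded rows, simulating rounding"""
    s=sensors.observe()
    p,R=(s["tcp_pos"],Ro.from_quat(s["orientation"]).as_matrix()) if start is None else start
    out=[]
    for q,Q in poses:
        d=np.round(R.T@(q-p)*1000); w=np.round(Ro.from_matrix(R.T@Q).as_rotvec(degrees=True),1)
        r={k:float(v) for k,v in zip(["x","y","z","wx","wy","wz"],list(d)+list(w)) if abs(v)>0.04}
        if np.linalg.norm(d)>62 or np.linalg.norm(w)>10.7: print("OVER",np.linalg.norm(d),np.linalg.norm(w))
        p=p+R@d/1000; R=R@Ro.from_rotvec(w,degrees=True).as_matrix(); out.append(r)
    import json
    for i in range(0,len(out),12): print(json.dumps(out[i:i+12]))
    return p,R
E
python3 - <<'E'
from h import *
N=22; P=[]
for i in range(1,N+1):
    u=i/N; az=-71.8+216.8*u
    th=np.radians(-71.8+(32.5+71.8)*u); r=0.6+(0.49-0.6)*u; z=0.231+(.10*min(1,u/.25) if u<.7 else .10*(1-(u-.7)/.3*0.9))
    P.append((np.array([r*np.cos(th),r*np.sin(th),z]),Rt(az)))
print(rows(P))
E
```

```text
[{"x": -7.0, "y": -18.0, "z": 50.0, "wy": -9.9}, {"x": -3.0, "y": -18.0, "z": 49.0, "wy": -9.9}, {"x": 2.0, "y": -18.0, "z": 49.0, "wy": -9.8}, {"x": 6.0, "y": -18.0, "z": 48.0, "wy": -9.9}, {"x": 10.0, "y": -19.0, "z": 47.0, "wy": -9.8}, {"x": 14.0, "y": -9.0, "z": 45.0, "wy": -9.9}, {"x": 18.0, "z": 44.0, "wy": -9.8}, {"x": 21.0, "z": 42.0, "wy": -9.9}, {"x": 25.0, "z": 39.0, "wy": -9.8}, {"x": 28.0, "z": 36.0, "wy": -9.9}, {"x": 31.0, "z": 34.0, "wy": -9.8}, {"x": 33.0, "z": 30.0, "wy": -9.9}]
[{"x": 36.0, "z": 28.0, "wy": -9.9}, {"x": 37.0, "z": 23.0, "wy": -9.8}, {"x": 39.0, "z": 21.0, "wy": -9.9}, {"x": 40.0, "y": 9.0, "z": 16.0, "wy": -9.8}, {"x": 41.0, "y": 13.0, "z": 13.0, "wy": -9.9}, {"x": 42.0, "y": 14.0, "z": 9.0, "wy": -9.8}, {"x": 42.0, "y": 13.0, "z": 5.0, "wy": -9.9}, {"x": 42.0, "y": 14.0, "z": 1.0, "wy": -9.8}, {"x": 41.0, "y": 14.0, "z": -2.0, "wy": -9.9}, {"x": 41.0, "y": 13.0, "z": -6.0, "wy": -9.8}]
(array([0.41354636, 0.26363355, 0.24136068]), array([[-8.18681182e-01, -3.08917976e-05, -5.74248310e-01],
       [ 5.74248299e-01,  1.61875811e-04, -8.18681174e-01],
       [ 1.18247444e-04, -9.99999986e-01, -1.14785118e-04]]))
```

Call:
arm_command(
  motion=[
    {"x": -7.0,"y": -18.0,"z": 50.0,"wy": -9.9},
    {"x": -3.0,"y": -18.0,"z": 49.0,"wy": -9.9},
    {"x": 2.0,"y": -18.0,"z": 49.0,"wy": -9.8},
    {"x": 6.0,"y": -18.0,"z": 48.0,"wy": -9.9},
    {"x": 10.0,"y": -19.0,"z": 47.0,"wy": -9.8},
    {"x": 14.0,"y": -9.0,"z": 45.0,"wy": -9.9},
    {"x": 18.0,"z": 44.0,"wy": -9.8},
    {"x": 21.0,"z": 42.0,"wy": -9.9},
    {"x": 25.0,"z": 39.0,"wy": -9.8},
    {"x": 28.0,"z": 36.0,"wy": -9.9},
    {"x": 31.0,"z": 34.0,"wy": -9.8},
    {"x": 33.0,"z": 30.0,"wy": -9.9},
  ],
  fingers=-1,
  force=50,
)

```text
invalid input at $.motion[0]: expected keys x, y, z, wx, wy, wz
```

Run:
```python
from h import *
im=imaging.read_camera("top");cv2.imwrite("pics/t2.png",im)
cv2.imwrite("pics/w2.png",imaging.read_camera("wrist"))
```

```text
(no output)
```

View pics/w2.png

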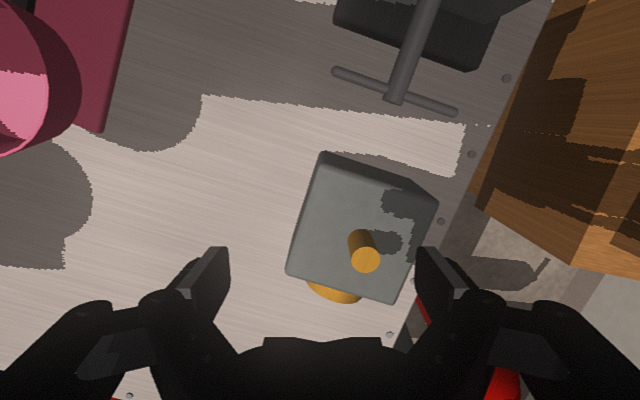

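The move was refused because every key has to be present. The wrist view still shows the start area. I'll send it again with full rows.

Call:
arm_command(
  motion=[
    {"x": -7,"y": -18,"z": 50,"wx": 0,"wy": -9.9,"wz": 0},
    {"x": -3,"y": -18,"z": 49,"wx": 0,"wy": -9.9,"wz": 0},
    {"x": 2,"y": -18,"z": 49,"wx": 0,"wy": -9.8,"wz": 0},
    {"x": 6,"y": -18,"z": 48,"wx": 0,"wy": -9.9,"wz": 0},
    {"x": 10,"y": -19,"z": 47,"wx": 0,"wy": -9.8,"wz": 0},
    {"x": 14,"y": -9,"z": 45,"wx": 0,"wy": -9.9,"wz": 0},
    {"x": 18,"y": 0,"z": 44,"wx": 0,"wy": -9.8,"wz": 0},
    {"x": 21,"y": 0,"z": 42,"wx": 0,"wy": -9.9,"wz": 0},
    {"x": 25,"y": 0,"z": 39,"wx": 0,"wy": -9.8,"wz": 0},
    {"x": 28,"y": 0,"z": 36,"wx": 0,"wy": -9.9,"wz": 0},
    {"x": 31,"y": 0,"z": 34,"wx": 0,"wy": -9.8,"wz": 0},
    {"x": 33,"y": 0,"z": 30,"wx": 0,"wy": -9.9,"wz": 0},
  ],
  fingers=-1,
  force=50,
)

```text
time_s: 2.1
tcp_pos: [0.5225, -0.1378, 0.3314]
orientation: [0.649, 0.281, -0.281, -0.649]
ft_force: [1.1, 0.5, 0.2]
finger_gap: 0.0854
```

```bash
sed -i 's/r={k:float(v).*/r={k:float(v) for k,v in zip(["x","y","z","wx","wy","wz"],list(d)+list(w))}/; s/print(json.dumps(out\[i:i+12\]))/print(json.dumps(out[i:i+12],separators=(",",":")).replace(".0,",",").replace(".0}","}").replace("-0,","0,").replace("-0}","0}"))/' h.py
python3 - <<'E'
from h import *
W=imaging.camera_info("wrist"); cv2.imwrite("pics/w3.png",imaging.read_camera("wrist")); np.save("w3.npy",W,allow_pickle=True)
print(sensors.observe())
E
```

```text
{'time_s': 2.15, 'joints': array([-0.37985805,  0.19356848,  1.49428381,  0.0046618 ,  1.45471104,
       -1.20620739]), 'qvel': array([-0.05946095,  0.00494432, -0.00368813, -0.02907992,  0.00613239,
        0.13458204]), 'effort': array([ -5.43000296, -41.53698921, -31.93273902,  -2.16872334,
        -0.71048247,   0.15025049]), 'tcp_pos': array([ 0.52279107, -0.1326768 ,  0.33141947]), 'orientation': array([-0.64628623, -0.28466588,  0.28281481,  0.64907259]), 'ft_force': array([-0.61973907,  4.7254591 ,  0.3593734 ]), 'moment': array([0.14941966, 0.07820855, 0.0133108 ]), 'finger_gap': 0.08543030491429134}
```

View pics/w3.png

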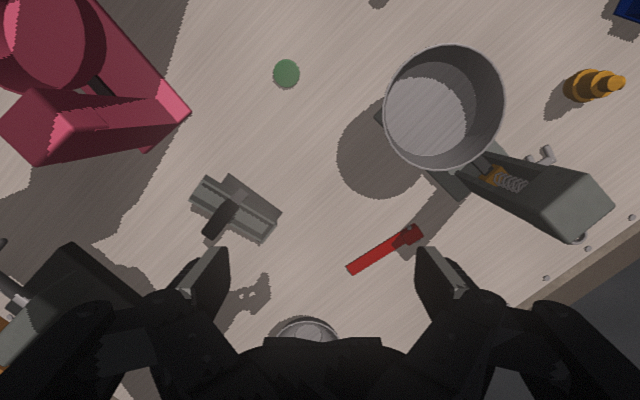

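The pan's rim is centred near (446,107) and its post is at lower right. The grey scoop at (235,210) is empty, so it is the bystander. I'll continue to the target scoop.

Call:
arm_command(
  motion=[
    {"x": 36,"y": 0,"z": 28,"wx": 0,"wy": -9.9,"wz": 0},
    {"x": 37,"y": 0,"z": 23,"wx": 0,"wy": -9.8,"wz": 0},
    {"x": 39,"y": 0,"z": 21,"wx": 0,"wy": -9.9,"wz": 0},
    {"x": 40,"y": 9,"z": 16,"wx": 0,"wy": -9.8,"wz": 0},
    {"x": 41,"y": 13,"z": 13,"wx": 0,"wy": -9.9,"wz": 0},
    {"x": 42,"y": 14,"z": 9,"wx": 0,"wy": -9.8,"wz": 0},
    {"x": 42,"y": 13,"z": 5,"wx": 0,"wy": -9.9,"wz": 0},
    {"x": 42,"y": 14,"z": 1,"wx": 0,"wy": -9.8,"wz": 0},
    {"x": 41,"y": 14,"z": -2,"wx": 0,"wy": -9.9,"wz": 0},
    {"x": 41,"y": 13,"z": -6,"wx": 0,"wy": -9.8,"wz": 0},
    {"x": 0,"y": 0,"z": 0,"wx": 0,"wy": 0,"wz": 0},
    {"x": 0,"y": 0,"z": 0,"wx": 0,"wy": 0,"wz": 0},
  ],
)

```text
time_s: 3.65
tcp_pos: [0.4141, 0.2635, 0.2417]
orientation: [0.214, 0.674, -0.674, -0.213]
ft_force: [0.2, 0.3, 0.3]
finger_gap: 0.0855
```

Run:
```python
from h import *
W=imaging.camera_info("wrist"); cv2.imwrite("pics/w4.png",imaging.read_camera("wrist")); np.save("w4.npy",W,allow_pickle=True)
print(sensors.observe()["tcp_pos"],sensors.observe()["joints"])
W3=np.load("w3.npy",allow_pickle=True).item()
print("pan",[atz(W3,p,.111).round(4) for p in [(446,107.5),(385,110),(506,105),(446,45),(440,171)]])
print("post",[atz(W3,p,.21).round(4) for p in [(508,159),(487,183)]], [atz(W3,p,.21).round(4) for p in [(615,205),(580,243),(510,163),(550,160)]])
```

```text
[0.41447118 0.263227   0.24181124] [ 4.25317211e-01  1.90175959e-01  1.72519017e+00 -3.97271357e-04
  1.22508700e+00 -2.10267871e+00]
pan [array([0.5663, 0.0131, 0.111 ]), array([ 0.5216, -0.0385,  0.111 ]), array([0.6101, 0.0637, 0.111 ]), array([0.515 , 0.0519, 0.111 ]), array([ 0.6193, -0.0357,  0.111 ])]
post [array([ 0.6108, -0.0024,  0.21  ]), array([ 0.6159, -0.0276,  0.21  ])] [array([0.7101, 0.0436, 0.21  ]), array([0.721 , 0.0019, 0.21  ]), array([ 0.6149, -0.0031,  0.21  ]), array([0.636 , 0.0232, 0.21  ])]
```

View pics/w4.png

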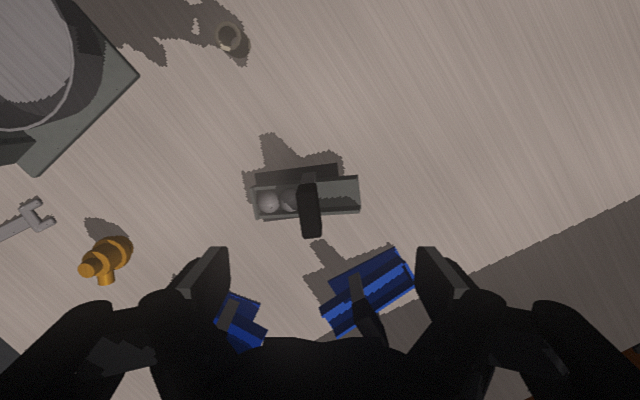

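Run:
```python
from h import *
W=np.load("w4.npy",allow_pickle=True).item()
im=cv2.imread("pics/w4.png"); cv2.imwrite("pics/w4c.png",cv2.resize(im[120:260,220:400],None,fx=4.2,fy=4.2,interpolation=cv2.INTER_CUBIC))
print("grip",atz(W,(311,212),.08))
T=imaging.camera_info("top");S=imaging.camera_info("scene")
print(tri([(W,(310,211)),(T,(180+181/2.6,80+300/2.6)),(S,(180+376/1.8,60+314/1.8))]))
for X in ([.44,.282,.08],): print(proj(W,np.array(X)))
```

```text
grip [0.44260042 0.28380217 0.08      ]
[0.44025691 0.28117519 0.08808836]
[312.03876547 209.24927846]
```

View pics/w4c.png

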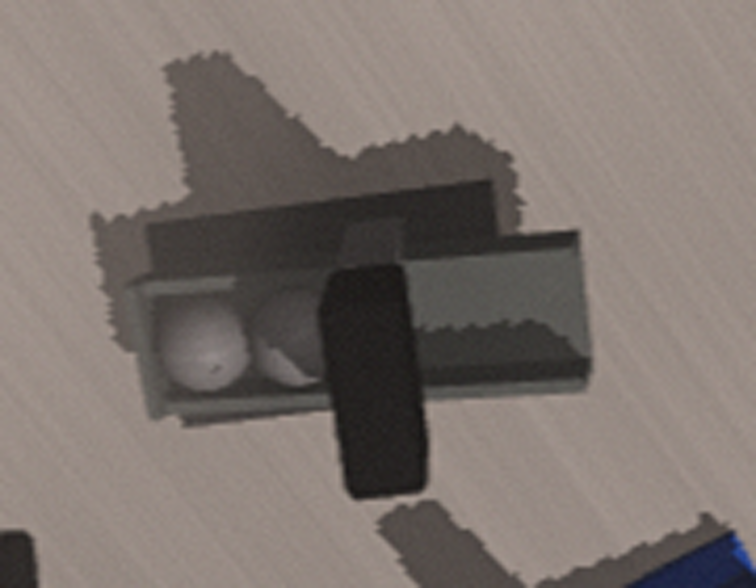

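Run:
```python
from h import *
from scipy.optimize import least_squares
W=np.load("w4.npy",allow_pickle=True).item()
c=lambda u,v:np.array([220+u/4.2,120+v/4.2])
obs=[((-68,32,-76),c(147,227)),((36,32,-76),c(492,182)),((-10,-25,18),c(348,498)),((10,-25,18),c(428,490)),((-10,25,18),c(320,300))]
def mod(p,X):
    a=p[2];X=np.array(X)/1000
    return proj(W,np.array([p[0]+np.cos(a)*X[0]-np.sin(a)*X[1],p[1]+np.sin(a)*X[0]+np.cos(a)*X[1],.08+X[2]]))
f=lambda p:np.concatenate([mod(p,X)-u for X,u in obs])
r=least_squares(f,[.44,.282,2.5]);print(r.x,np.degrees(r.x[2]),r.fun.reshape(-1,2).round(1))
im=cv2.imread("pics/w4.png");im=cv2.resize(im[120:260,220:400],None,fx=4.2,fy=4.2,interpolation=cv2.INTER_CUBIC)
def line(A,B,col=(0,255,0)):
    a,b=[tuple(int(v) for v in (mod(r.x,X)-[220,120])*4.2) for X in (A,B)];cv2.line(im,a,b,col,1)
def rect(x0,x1,y,z,col):
    P=[(x0,-y,z),(x1,-y,z),(x1,y,z),(x0,y,z)]
    for i in range(4): line(P[i],P[(i+1)%4],col)
rect(-10,10,25,18,(0,255,0));rect(-10,10,25,-18,(255,255,0));rect(-68,36,32,-76,(0,0,255));line((57,-16,-46),(57,16,-46))
cv2.imwrite("pics/w4f.png",im)
from h import rows
```

```text
[0.44169154 0.28084264 2.65834557] 152.31198145727015 [[-0.6 -1.3]
 [ 0.5 -1.2]
 [ 0.   1.3]
 [ 1.   0.8]
 [-0.9  0.1]]
```

View pics/w4f.png

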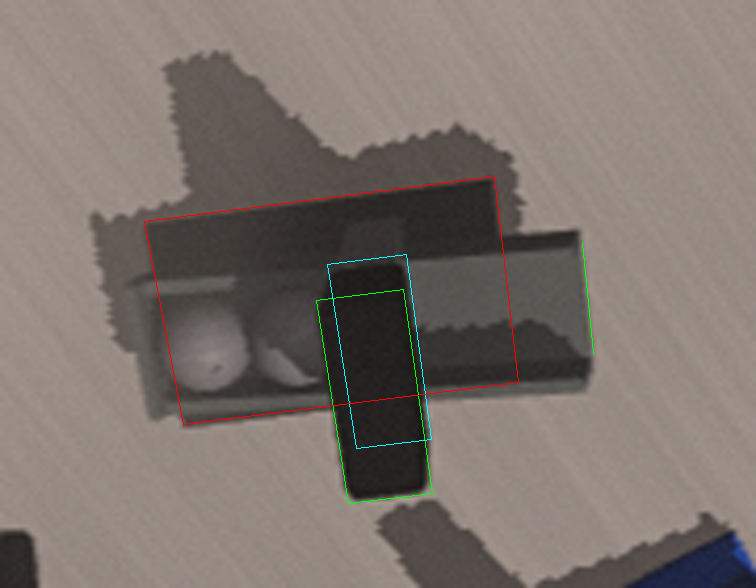

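The model overlay fits the image well: the grip is at (0.4417, 0.2808) with heading 152.3°. I'll plan the descent from that.

Run:
```python
from h import *
g=np.array([.4417,.2808,0]);Q=Rt(152.3);P=[]
for z in (.2,.16,.13,.10,.08,.066): P.append((g+[0,0,z],Q))
print(rows(P))
```

```text
[{"x":-12,"y":42,"z":-30,"wx":0,"wy":-7.4,"wz":-0.1},{"x":0,"y":40,"z":0,"wx":0,"wy":0,"wz":0},{"x":0,"y":30,"z":0,"wx":0,"wy":0,"wz":0},{"x":0,"y":30,"z":0,"wx":0,"wy":0,"wz":0},{"x":0,"y":20,"z":0,"wx":0,"wy":0,"wz":0},{"x":0,"y":14,"z":0,"wx":0,"wy":0,"wz":0}]
(array([0.44156459, 0.28099313, 0.06584592]), array([[-8.84997576e-01, -2.95670168e-04, -4.65595536e-01],
       [ 4.65595032e-01,  1.03969185e-03, -8.84997280e-01],
       [ 7.45743180e-04, -9.99999416e-01, -7.82462209e-04]]))
```

Call:
arm_command(
  motion=[
    {"x": -12,"y": 42,"z": -30,"wx": 0,"wy": -7.4,"wz": -0.1},
    {"x": 0,"y": 30,"z": 0,"wx": 0,"wy": 0,"wz": 0},
    {"x": 0,"y": 20,"z": 0,"wx": 0,"wy": 0,"wz": 0},
    {"x": 0,"y": 0,"z": 0,"wx": 0,"wy": 0,"wz": 0},
    {"x": 0,"y": 0,"z": 0,"wx": 0,"wy": 0,"wz": 0},
  ],
)

```text
time_s: 4.32
tcp_pos: [0.4418, 0.2811, 0.1504]
orientation: [0.169, 0.687, -0.686, -0.17]
ft_force: [0.2, -0.1, 0.5]
finger_gap: 0.0854
```

Run:
```python
from h import *
cv2.imwrite("pics/w5.png",imaging.read_camera("wrist"))
g=np.array([.4417,.2808,0]);Q=Rt(152.3);P=[]
for z in (.12,.09,.066): P.append((g+[0,0,z],Q))
print(rows(P),sensors.observe()["tcp_pos"])
```

```text
[{"x":0,"y":31,"z":1,"wx":0.1,"wy":0,"wz":0},{"x":0,"y":30,"z":0,"wx":0,"wy":0,"wz":0},{"x":0,"y":24,"z":0,"wx":0,"wy":0,"wz":0}]
(array([0.44140685, 0.28055137, 0.06558762]), array([[-8.85292601e-01, -1.57215617e-04, -4.65034392e-01],
       [ 4.65034303e-01,  4.05044553e-04, -8.85292569e-01],
       [ 3.27541465e-04, -9.99999906e-01, -2.85472291e-04]])) [0.44186008 0.28135434 0.15058958]
```

View pics/w5.png

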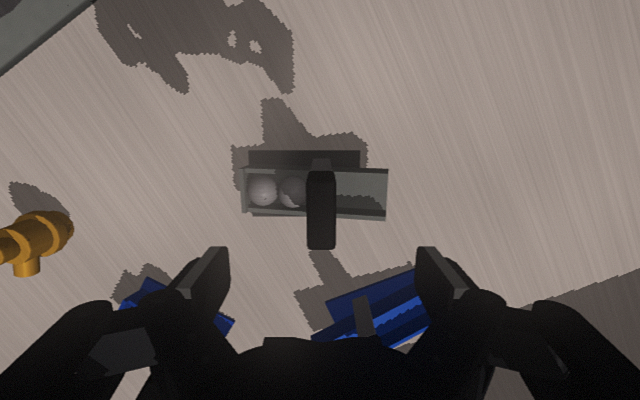

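The grip is centred between the jaws, at about (321,210). I'll descend and close.

Call:
arm_command(
  motion=[
    {"x": 0,"y": 31,"z": 1,"wx": 0,"wy": 0,"wz": 0},
    {"x": 0,"y": 30,"z": 0,"wx": 0,"wy": 0,"wz": 0},
    {"x": 0,"y": 24,"z": 0,"wx": 0,"wy": 0,"wz": 0},
    {"x": 0,"y": 0,"z": 0,"wx": 0,"wy": 0,"wz": 0},
    {"x": 0,"y": 0,"z": 0,"wx": 0,"wy": 0,"wz": 0},
  ],
)

```text
time_s: 5.0
tcp_pos: [0.4411, 0.281, 0.0657]
orientation: [0.169, 0.687, -0.686, -0.169]
ft_force: [-0.1, 0.0, 0.6]
finger_gap: 0.0853
```

Call:
arm_command(
  motion=[
    {"x": 0,"y": 0,"z": 0,"wx": 0,"wy": 0,"wz": 0},
    {"x": 0,"y": 0,"z": 0,"wx": 0,"wy": 0,"wz": 0},
    {"x": 0,"y": 0,"z": 0,"wx": 0,"wy": 0,"wz": 0},
    {"x": 0,"y": 0,"z": 0,"wx": 0,"wy": 0,"wz": 0},
    {"x": 0,"y": 0,"z": 0,"wx": 0,"wy": 0,"wz": 0},
    {"x": 0,"y": 0,"z": 0,"wx": 0,"wy": 0,"wz": 0},
    {"x": 0,"y": 0,"z": 0,"wx": 0,"wy": 0,"wz": 0},
    {"x": 0,"y": 0,"z": 0,"wx": 0,"wy": 0,"wz": 0},
  ],
  fingers=1,
  force=50,
)

```text
time_s: 6.0
tcp_pos: [0.4404, 0.2806, 0.0646]
orientation: [0.169, 0.687, -0.686, -0.169]
ft_force: [0.7, -1.6, 3.5]
finger_gap: 0.0194
```

Run:
```python
from h import *
cv2.imwrite("pics/w6.png",imaging.read_camera("wrist"))
print(sensors.observe())
```

```text
{'time_s': 6.05, 'joints': array([ 4.33995193e-01,  4.64321703e-01,  1.84800287e+00,  1.87474009e-03,
        8.29302561e-01, -2.22632849e+00]), 'qvel': array([ 0.00020721, -0.00032072, -0.00061324, -0.00104762,  0.00050406,
        0.00058986]), 'effort': array([ 1.35932263e+00, -4.70378995e+01, -1.58629900e+01,  5.83710205e-01,
        4.04083477e-01,  4.39702242e-03]), 'tcp_pos': array([0.44044326, 0.28063834, 0.06459977]), 'orientation': array([ 0.16863677,  0.687     , -0.68625179, -0.16926642]), 'ft_force': array([ 2.5471175 , -1.68995159,  4.3303391 ]), 'moment': array([-0.17491183, -0.20871447, -0.02149894]), 'finger_gap': 0.019290126584800674}
```

View pics/w6.png

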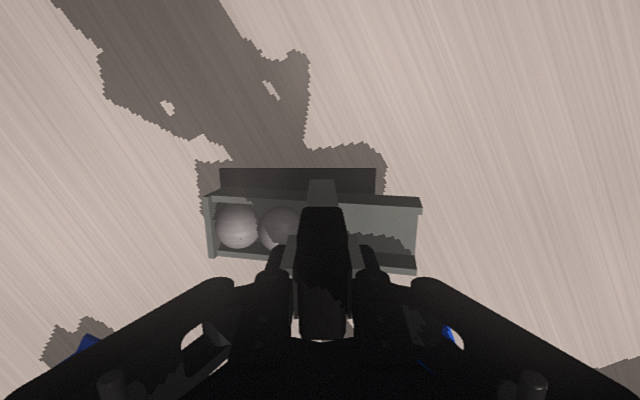

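Gripped at a 19.3 mm gap, with both balls still at the back. Next I plan the lift and carry, with the mouth tilted up 10°.

```bash
cat >> h.py <<'E'
PAN=np.array([.567,.011,0]);HD=3.0
def pour(t,lx=-.027,lz=None):
    t0=t; R=Rt(HD,t); tt=np.radians(max(t,0))
    if lz is None: lz=.125+.034*np.cos(tt)-.021*np.sin(tt)
    h=Rt(HD)[:,0]
    L=PAN+h*lx+np.array([0,0,lz])
    return L-R@np.array([.057,.0306,0]),R
E
python3 - <<'E'
from h import *
s=sensors.observe(); p0=s["tcp_pos"]; P=[]
for z,t in ((.075,0),(.1,-2),(.13,-4),(.17,-6),(.21,-8),(.24,-10),(.25,-10)): P.append((np.array([p0[0],p0[1],z]),Rt(152.3,t)))
e,_=pour(-10,-.06); e=e.copy(); e[2]=.25; print(e)
N=19
sm=lambda u: u*u*(3-2*u)
for i in range(1,N+1):
    u=i/N; v=.5*u+.5*sm(u)
    P.append((np.array([p0[0],p0[1],.25])*(1-v)+e*v,Rt(152.3+(HD-152.3)*v,-10)))
print(rows(P))
E
```

```text
[0.44571876 0.00464392 0.25      ]
[{"x":0,"y":-10,"z":0,"wx":0,"wy":0.1,"wz":0.1},{"x":0,"y":-25,"z":0,"wx":0,"wy":0,"wz":-2},{"x":1,"y":-30,"z":0,"wx":0,"wy":0,"wz":-2},{"x":3,"y":-40,"z":0,"wx":0.1,"wy":0,"wz":-2},{"x":4,"y":-40,"z":0,"wx":0,"wy":0,"wz":-2},{"x":4,"y":-30,"z":0,"wx":0,"wy":0,"wz":-2},{"x":2,"y":-10,"z":0,"wx":0,"wy":0,"wz":0},{"x":-4,"y":0,"z":7,"wx":-0.8,"wy":4.4,"wz":0},{"x":-6,"y":-1,"z":9,"wx":-1,"wy":5.6,"wz":0},{"x":-7,"y":-2,"z":10,"wx":-1.2,"wy":6.5,"wz":0},{"x":-10,"y":-1,"z":9,"wx":-1.2,"wy":7.3,"wz":0},{"x":-12,"y":-2,"z":9,"wx":-1.5,"wy":8.1,"wz":0}]
[{"x":-14,"y":-3,"z":8,"wx":-1.5,"wy":8.6,"wz":0},{"x":-16,"y":-3,"z":6,"wx":-1.6,"wy":9.1,"wz":0},{"x":-17,"y":-3,"z":3,"wx":-1.6,"wy":9.4,"wz":0},{"x":-18,"y":-3,"z":1,"wx":-1.7,"wy":9.6,"wz":0},{"x":-17,"y":-3,"z":-3,"wx":-1.7,"wy":9.7,"wz":0},{"x":-17,"y":-3,"z":-6,"wx":-1.7,"wy":9.6,"wz":0},{"x":-16,"y":-3,"z":-8,"wx":-1.7,"wy":9.4,"wz":0},{"x":-13,"y":-2,"z":-10,"wx":-1.6,"wy":9.1,"wz":0},{"x":-11,"y":-2,"z":-12,"wx":-1.5,"wy":8.7,"wz":0},{"x":-8,"y":-1,"z":-13,"wx":-1.4,"wy":8,"wz":0},{"x":-6,"y":-1,"z":-12,"wx":-1.3,"wy":7.4,"wz":0},{"x":-4,"y":-1,"z":-12,"wx":-1.1,"wy":6.5,"wz":0}]
[{"x":-2,"y":0,"z":-10,"wx":-1,"wy":5.5,"wz":0},{"x":-1,"y":-1,"z":-8,"wx":-0.8,"wy":4.5,"wz":0}]
(array([0.44577333, 0.00485418, 0.25041211]), array([[ 9.83518456e-01,  1.73082360e-01, -5.22871243e-02],
       [ 5.14894528e-02,  9.09840388e-03,  9.98632092e-01],
       [ 1.73321329e-01, -9.84865329e-01,  3.65321215e-05]]))
```

Call:
arm_command(
  motion=[
    {"x": 0,"y": -10,"z": 0,"wx": 0,"wy": 0.1,"wz": 0.1},
    {"x": 0,"y": -25,"z": 0,"wx": 0,"wy": 0,"wz": -2},
    {"x": 1,"y": -30,"z": 0,"wx": 0,"wy": 0,"wz": -2},
    {"x": 3,"y": -40,"z": 0,"wx": 0.1,"wy": 0,"wz": -2},
    {"x": 4,"y": -40,"z": 0,"wx": 0,"wy": 0,"wz": -2},
    {"x": 4,"y": -30,"z": 0,"wx": 0,"wy": 0,"wz": -2},
    {"x": 2,"y": -10,"z": 0,"wx": 0,"wy": 0,"wz": 0},
    {"x": -4,"y": 0,"z": 7,"wx": -0.8,"wy": 4.4,"wz": 0},
    {"x": -6,"y": -1,"z": 9,"wx": -1,"wy": 5.6,"wz": 0},
    {"x": -7,"y": -2,"z": 10,"wx": -1.2,"wy": 6.5,"wz": 0},
    {"x": -10,"y": -1,"z": 9,"wx": -1.2,"wy": 7.3,"wz": 0},
    {"x": -12,"y": -2,"z": 9,"wx": -1.5,"wy": 8.1,"wz": 0},
  ],
  force=70,
)

```text
time_s: 7.55
tcp_pos: [0.4398, 0.2204, 0.2478]
orientation: [0.3, 0.639, -0.579, -0.408]
ft_force: [0.1, 0.1, -3.1]
finger_gap: 0.0191
```

Call:
arm_command(
  motion=[
    {"x": -14,"y": -3,"z": 8,"wx": -1.5,"wy": 8.6,"wz": 0},
    {"x": -16,"y": -3,"z": 6,"wx": -1.6,"wy": 9.1,"wz": 0},
    {"x": -17,"y": -3,"z": 3,"wx": -1.6,"wy": 9.4,"wz": 0},
    {"x": -18,"y": -3,"z": 1,"wx": -1.7,"wy": 9.6,"wz": 0},
    {"x": -17,"y": -3,"z": -3,"wx": -1.7,"wy": 9.7,"wz": 0},
    {"x": -17,"y": -3,"z": -6,"wx": -1.7,"wy": 9.6,"wz": 0},
    {"x": -16,"y": -3,"z": -8,"wx": -1.7,"wy": 9.4,"wz": 0},
    {"x": -13,"y": -2,"z": -10,"wx": -1.6,"wy": 9.1,"wz": 0},
    {"x": -11,"y": -2,"z": -12,"wx": -1.5,"wy": 8.7,"wz": 0},
    {"x": -8,"y": -1,"z": -13,"wx": -1.4,"wy": 8,"wz": 0},
    {"x": -6,"y": -1,"z": -12,"wx": -1.3,"wy": 7.4,"wz": 0},
    {"x": -4,"y": -1,"z": -12,"wx": -1.1,"wy": 6.5,"wz": 0},
  ],
)

```text
time_s: 9.05
tcp_pos: [0.4431, 0.0232, 0.2481]
orientation: [-0.693, -0.139, 0.02, 0.708]
ft_force: [0.3, 1.3, -3.0]
finger_gap: 0.019
```

Call:
arm_command(
  motion=[
    {"x": -2,"y": 0,"z": -10,"wx": -1,"wy": 5.5,"wz": 0},
    {"x": -1,"y": -1,"z": -8,"wx": -0.8,"wy": 4.5,"wz": 0},
    {"x": 0,"y": 0,"z": 0,"wx": 0,"wy": 0,"wz": 0},
    {"x": 0,"y": 0,"z": 0,"wx": 0,"wy": 0,"wz": 0},
  ],
)

```text
time_s: 9.55
tcp_pos: [0.4445, 0.0054, 0.2494]
orientation: [-0.702, -0.08, -0.042, 0.706]
ft_force: [-0.7, -0.0, -2.8]
finger_gap: 0.0188
```

Run:
```python
from h import *
W=imaging.camera_info("wrist");cv2.imwrite("pics/w7.png",imaging.read_camera("wrist"));np.save("w7.npy",W,allow_pickle=True)
t=imaging.read_camera("top"); cv2.imwrite("pics/t7.png",cv2.resize(t[80:300,180:480],None,fx=2.6,fy=2.6))
s=sensors.observe();print(s);print(Ro.from_quat(s["orientation"]).as_matrix().round(3))
```

```text
{'time_s': 9.65, 'joints': array([-0.17725082,  0.01728265,  1.92109678,  0.04580571,  1.03572819,
       -0.25083668]), 'qvel': array([-0.00049928, -0.00248536, -0.00755592, -0.0010546 , -0.00074952,
        0.00169992]), 'effort': array([-8.44519614e-03, -3.02827013e+01, -2.89435512e+01,  2.65793391e-01,
       -1.20635927e+00, -1.19820109e-02]), 'tcp_pos': array([0.44501505, 0.0051951 , 0.24981387]), 'orientation': array([-0.70254774, -0.07973073, -0.04202149,  0.70590642]), 'ft_force': array([ 0.47643114, -0.18510832, -2.88668898]), 'moment': array([-0.00494383,  0.14091071, -0.05103124]), 'finger_gap': 0.019262741542935675}
[[ 0.984  0.171 -0.054]
 [ 0.053  0.009  0.999]
 [ 0.172 -0.985  0.   ]]
```

View pics/w7.png

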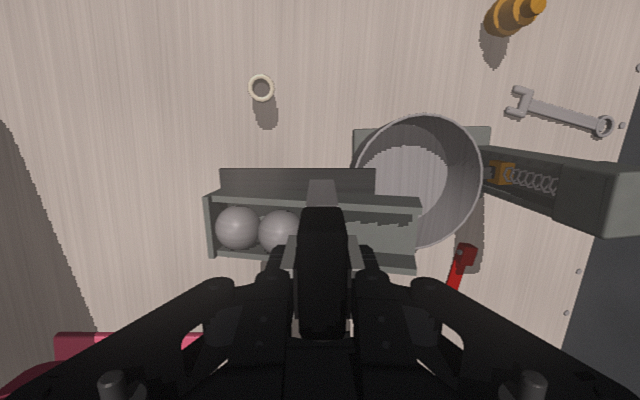

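View pics/t7.png

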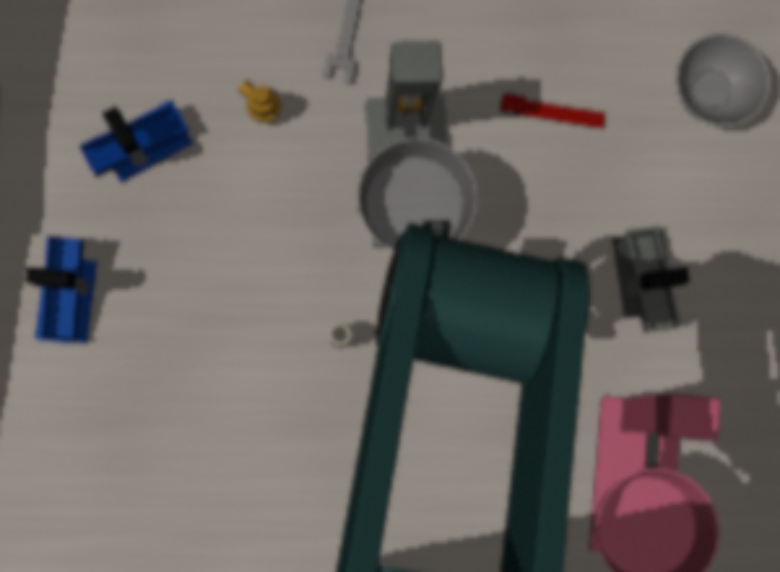

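Run:
```python
from h import *
im=cv2.imread("pics/w7.png"); cv2.imwrite("pics/w7c.png",cv2.resize(im[100:260,330:500],None,fx=3.6,fy=3.6,interpolation=cv2.INTER_CUBIC))
```

```text
(no output)
```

View pics/w7c.png

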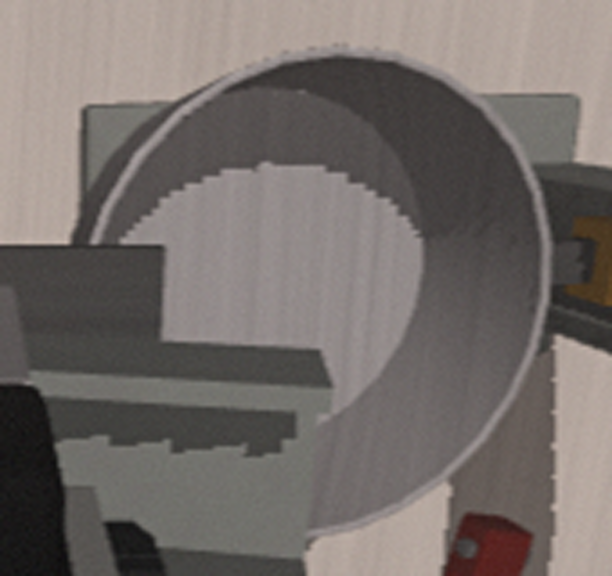

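Run:
```python
from h import *
from scipy.optimize import least_squares
W=np.load("w7.npy",allow_pickle=True).item()
c=lambda u,v:np.array([330+u/3.6,100+v/3.6])
P=np.array([atz(W,c(*p),.111)[:2] for p in [(90,235),(150,130),(220,80),(340,45),(430,75),(510,145),(550,250),(530,370),(440,490),(310,535)]])
r=least_squares(lambda q:np.hypot(*(P-q[:2]).T)-q[2],[.567,.011,.07]);print(r.x,r.fun.round(4))
print("baseplate corners",atz(W,c(82,107),.01),atz(W,c(580,95),.01))
S=imaging.camera_info
# observed lip at tilt -10
s=sensors.observe();R=Ro.from_quat(s["orientation"]).as_matrix()
print("lip pred px",(proj(W,s["tcp_pos"]+R@np.array([.057,.0306,0]))-[330,100])*3.6)
```

```text
[0.56584545 0.0087274  0.06938437] [-0.0002  0.0011  0.0002  0.0008 -0.0016 -0.0014  0.0006  0.001   0.0015
 -0.002 ]
baseplate corners [0.52259026 0.05590865 0.01      ] [0.71210902 0.06879417 0.01      ]
lip pred px [317.23893267 471.68893633]
```

```bash
sed -i 's/^PAN=.*/PAN=np.array([.566,.009,0]);HD=3.0/' h.py
python3 - <<'E'
from h import *
s=sensors.observe();p0=s["tcp_pos"]
P=[]
e,_=pour(0,-.027)
for i in range(1,9):
    u=i/8; t=-10+10*u
    q,R=pour(t,-.06+.033*u, .23*(1-u)+.159*u)
    P.append((q,R))
for t in (2,4,6,8): P.append(pour(t))
for t in np.arange(9.5,30.1,1.28): P.append(pour(t))
for t in (33,36,39,42,45,45,45): P.append(pour(t))
for q,R in P[7::6]: print(q.round(3),end=" ")
print(rows(P))
E
```

```text
[0.482 0.005 0.19 ] [0.489 0.005 0.195] [0.495 0.005 0.198] [0.501 0.006 0.199] [0.514 0.006 0.198] [{"x":3,"y":8,"z":-3,"wx":0,"wy":0.1,"wz":1.1},{"x":3,"y":8,"z":0,"wx":0,"wy":0,"wz":1.3},{"x":4,"y":8,"z":0,"wx":0,"wy":0,"wz":1.2},{"x":4,"y":8,"z":0,"wx":0,"wy":0,"wz":1.3},{"x":4,"y":8,"z":0,"wx":0,"wy":0,"wz":1.2},{"x":4,"y":8,"z":0,"wx":0,"wy":0,"wz":1.3},{"x":4,"y":8,"z":0,"wx":0,"wy":0,"wz":1.2},{"x":5,"y":7,"z":0,"wx":0,"wy":0,"wz":1.3},{"x":1,"y":-1,"z":0,"wx":0,"wy":0,"wz":2},{"x":1,"y":-1,"z":0,"wx":0,"wy":0,"wz":2},{"x":1,"y":-1,"z":0,"wx":0,"wy":0,"wz":2},{"x":2,"y":-1,"z":0,"wx":0,"wy":0,"wz":2}]
[{"x":0,"y":-1,"z":0,"wx":0,"wy":0,"wz":1.5},{"x":1,"y":-1,"z":0,"wx":0,"wy":0,"wz":1.3},{"x":1,"y":0,"z":0,"wx":0,"wy":0,"wz":1.2},{"x":1,"y":-1,"z":0,"wx":0,"wy":0,"wz":1.3},{"x":1,"y":-1,"z":0,"wx":0,"wy":0,"wz":1.3},{"x":1,"y":0,"z":0,"wx":0,"wy":0,"wz":1.3},{"x":0,"y":-1,"z":0,"wx":0,"wy":0,"wz":1.3},{"x":1,"y":-1,"z":0,"wx":0,"wy":0,"wz":1.2},{"x":1,"y":0,"z":0,"wx":0,"wy":0,"wz":1.3},{"x":1,"y":-1,"z":0,"wx":0,"wy":0,"wz":1.3},{"x":1,"y":0,"z":0,"wx":0,"wy":0,"wz":1.3},{"x":1,"y":-1,"z":0,"wx":0,"wy":0,"wz":1.3}]
[{"x":1,"y":-1,"z":0,"wx":0,"wy":0,"wz":1.2},{"x":1,"y":0,"z":0,"wx":0,"wy":0,"wz":1.3},{"x":1,"y":-1,"z":0,"wx":0,"wy":0,"wz":1.3},{"x":1,"y":0,"z":0,"wx":0,"wy":0,"wz":1.3},{"x":1,"y":-1,"z":0,"wx":0,"wy":0,"wz":1.3},{"x":3,"y":-1,"z":0,"wx":0,"wy":0,"wz":3},{"x":3,"y":-2,"z":0,"wx":0,"wy":0,"wz":3},{"x":3,"y":-1,"z":0,"wx":0,"wy":0,"wz":3},{"x":2,"y":-1,"z":0,"wx":0,"wy":0,"wz":3},{"x":3,"y":-2,"z":0,"wx":0,"wy":0,"wz":3},{"x":0,"y":0,"z":0,"wx":0,"wy":0,"wz":0},{"x":0,"y":0,"z":0,"wx":0,"wy":0,"wz":0}]
(array([0.52023784, 0.00612079, 0.19661841]), array([[ 7.05912194e-01, -7.06402609e-01, -5.18008450e-02],
       [ 3.69151641e-02, -3.63424901e-02,  9.98657346e-01],
       [-7.07336727e-01, -7.06876635e-01,  4.22361351e-04]]))
```

Call:
arm_command(
  motion=[
    {"x": 3,"y": 8,"z": -3,"wx": 0,"wy": 0.1,"wz": 1.1},
    {"x": 3,"y": 8,"z": 0,"wx": 0,"wy": 0,"wz": 1.3},
    {"x": 4,"y": 8,"z": 0,"wx": 0,"wy": 0,"wz": 1.2},
    {"x": 4,"y": 8,"z": 0,"wx": 0,"wy": 0,"wz": 1.3},
    {"x": 4,"y": 8,"z": 0,"wx": 0,"wy": 0,"wz": 1.2},
    {"x": 4,"y": 8,"z": 0,"wx": 0,"wy": 0,"wz": 1.3},
    {"x": 4,"y": 8,"z": 0,"wx": 0,"wy": 0,"wz": 1.2},
    {"x": 5,"y": 7,"z": 0,"wx": 0,"wy": 0,"wz": 1.3},
    {"x": 1,"y": -1,"z": 0,"wx": 0,"wy": 0,"wz": 2},
    {"x": 1,"y": -1,"z": 0,"wx": 0,"wy": 0,"wz": 2},
    {"x": 0,"y": 0,"z": 0,"wx": 0,"wy": 0,"wz": 0},
    {"x": 0,"y": 0,"z": 0,"wx": 0,"wy": 0,"wz": 0},
  ],
)

```text
time_s: 11.15
tcp_pos: [0.4846, 0.0038, 0.1922]
orientation: [0.707, -0.007, -0.042, -0.706]
ft_force: [0.6, -0.5, -3.3]
finger_gap: 0.0192
```

Run:
```python
from h import *
cv2.imwrite("pics/w8.png",imaging.read_camera("wrist"))
s=imaging.read_camera("scene");cv2.imwrite("pics/s8.png",cv2.resize(s[180:340,180:400],None,fx=3.5,fy=3.5,interpolation=cv2.INTER_CUBIC))
s=sensors.observe();R=Ro.from_quat(s["orientation"]).as_matrix()
print(s["time_s"],s["tcp_pos"],s["ft_force"],"lip",s["tcp_pos"]+R@[.057,.0306,0],"base",s["tcp_pos"]+R@[.036,.0646,0],"tilt",np.degrees(np.arcsin(-R[2,0])))
```

```text
11.25 [0.48431081 0.00383458 0.19234858] [-0.31151217 -0.58876494 -2.76220784] lip [0.53898247 0.00660881 0.15787145] base [0.51570593 0.00543613 0.12540875] tilt 3.974407427553071
```

View pics/w8.png

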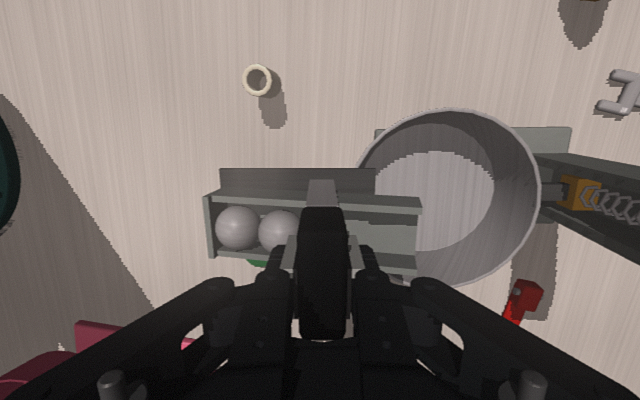

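View pics/s8.png

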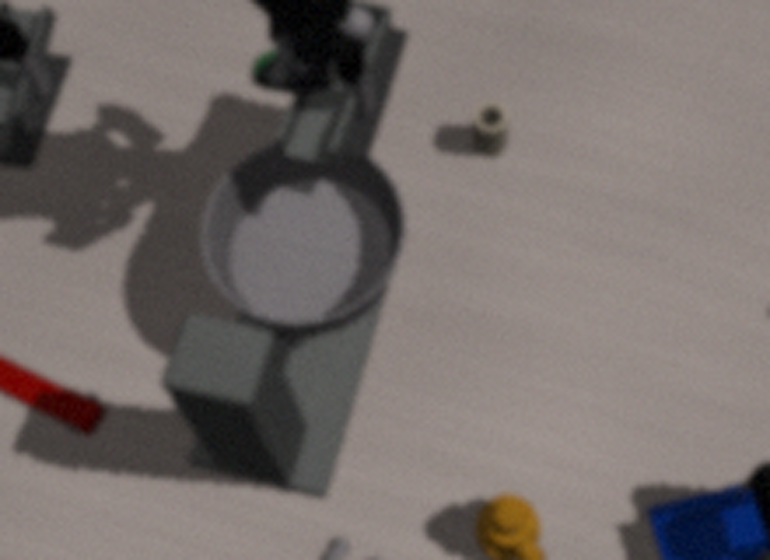

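The lip hangs over the near half of the pan, clear of the rim, and both balls are still at the back. Now I tip slowly.

Call:
arm_command(
  motion=[
    {"x": 1,"y": -1,"z": 1,"wx": 0,"wy": 0,"wz": 2},
    {"x": 2,"y": -1,"z": 1,"wx": 0,"wy": 0,"wz": 2},
    {"x": 0,"y": -1,"z": 0,"wx": 0,"wy": 0,"wz": 1.5},
    {"x": 1,"y": -1,"z": 0,"wx": 0,"wy": 0,"wz": 1.3},
    {"x": 1,"y": 0,"z": 0,"wx": 0,"wy": 0,"wz": 1.2},
    {"x": 1,"y": -1,"z": 0,"wx": 0,"wy": 0,"wz": 1.3},
    {"x": 1,"y": -1,"z": 0,"wx": 0,"wy": 0,"wz": 1.3},
    {"x": 1,"y": 0,"z": 0,"wx": 0,"wy": 0,"wz": 1.3},
    {"x": 0,"y": -1,"z": 0,"wx": 0,"wy": 0,"wz": 1.3},
    {"x": 1,"y": -1,"z": 0,"wx": 0,"wy": 0,"wz": 1.2},
    {"x": 1,"y": 0,"z": 0,"wx": 0,"wy": 0,"wz": 1.3},
    {"x": 1,"y": -1,"z": 0,"wx": 0,"wy": 0,"wz": 1.3},
  ],
)

```text
time_s: 12.75
tcp_pos: [0.4971, 0.0064, 0.1989]
orientation: [0.698, -0.112, -0.147, -0.692]
ft_force: [0.2, -0.9, -3.0]
finger_gap: 0.0191
```

```bash
cat > st.py <<'E'
from h import *
import sys
cv2.imwrite(f"pics/w{sys.argv[1]}.png",imaging.read_camera("wrist"))
s=sensors.observe();R=Ro.from_quat(s["orientation"]).as_matrix()
print(s["time_s"],s["tcp_pos"],s["ft_force"],"lip",s["tcp_pos"]+R@[.057,.0306,0],"base",s["tcp_pos"]+R@[.036,.0646,0],"tilt",np.degrees(np.arcsin(-R[2,0])))
E
python3 st.py 9
```

```text
12.8 [0.49773049 0.00640045 0.19869694] [ 1.6454937   0.70255836 -3.69446911] lip [0.53985291 0.00853817 0.14964093] base [0.50806848 0.00693318 0.12547124] tilt 21.083441773178254
```

View pics/w9.png

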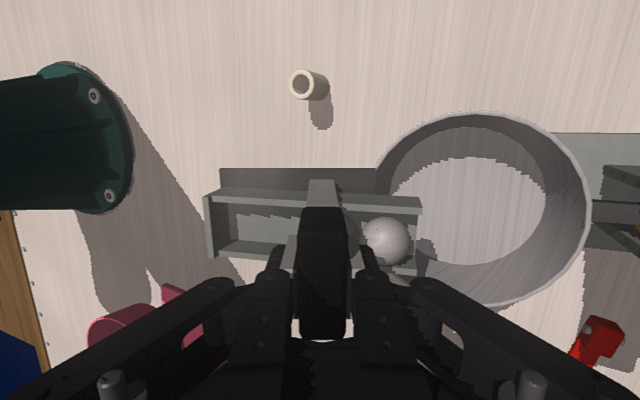

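Both balls are rolling, and the first is near the lip at (386,240). I'll keep tilting.

Call:
arm_command(
  motion=[
    {"x": 1,"y": 0,"z": 0,"wx": 0,"wy": 0,"wz": 1.3},
    {"x": 1,"y": -1,"z": 0,"wx": 0,"wy": 0,"wz": 1.3},
    {"x": 1,"y": -1,"z": 0,"wx": 0,"wy": 0,"wz": 1.2},
    {"x": 1,"y": 0,"z": 0,"wx": 0,"wy": 0,"wz": 1.3},
    {"x": 1,"y": -1,"z": 0,"wx": 0,"wy": 0,"wz": 1.3},
    {"x": 1,"y": 0,"z": 0,"wx": 0,"wy": 0,"wz": 1.3},
    {"x": 1,"y": -1,"z": 0,"wx": 0,"wy": 0,"wz": 1.3},
  ],
)

```text
time_s: 13.68
tcp_pos: [0.5052, 0.0068, 0.1996]
orientation: [0.687, -0.166, -0.201, -0.678]
ft_force: [1.0, 0.2, -1.5]
finger_gap: 0.0189
```

```bash
python3 st.py 10
```

```text
13.725 [0.50564984 0.00682934 0.19920215] [ 1.31150167 -0.080029   -1.89882219] lip [0.53957646 0.00855658 0.14414435] base [0.50440278 0.00678097 0.12525891] tilt 30.096719504458093
```

View pics/w10.png

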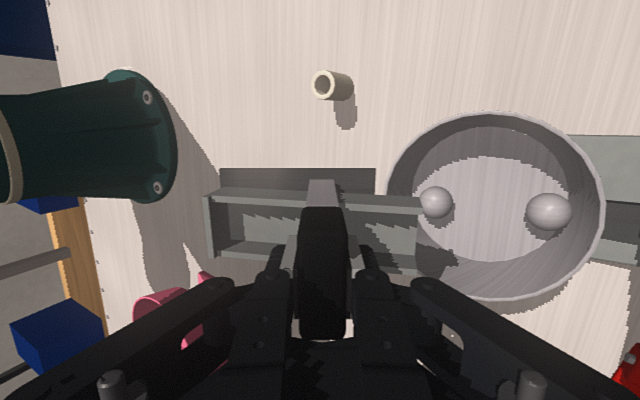

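Both balls are in the pan, at (436,202) and (548,211). I'll withdraw upwards and carry the scoop back to its original spot.

Run:
```python
from h import *
s=sensors.observe();p0=s["tcp_pos"];R0=Ro.from_quat(s["orientation"]).as_matrix()
P=[]
for d,t in (((-5,0,15),30),((-15,0,35),29),((-30,0,50),26),((-45,0,55),20),((-55,0,60),14),((-62,0,60),8),((-65,0,60),3),((-65,0,60),0)):
    P.append((p0+np.array(d)/1000,Rt(HD,t)))
a=P[-1][0]; e=np.array([.4405,.2806,.25]); N=19
for i in range(1,N+1):
    u=i/N; v=.6*u+.4*u*u*(3-2*u)
    P.append((a*(1-v)+e*v,Rt(HD+(152.3-HD)*v,0)))
for z in (.23,.2,.16,.13,.10): P.append((np.array([e[0],e[1],z]),Rt(152.3)))
print(rows(P))
```

```text
[{"x":-12,"y":-10,"z":0,"wx":-0.1,"wy":-0.1,"wz":-0.1},{"x":-18,"y":-13,"z":1,"wx":0,"wy":0,"wz":-1},{"x":-21,"y":-6,"z":1,"wx":0,"wy":0,"wz":-3},{"x":-16,"y":2,"z":0,"wx":0,"wy":0,"wz":-6},{"x":-11,"y":-1,"z":1,"wx":0,"wy":0,"wz":-6},{"x":-6,"y":2,"z":0,"wx":0,"wy":0,"wz":-6},{"x":-3,"y":0,"z":0,"wx":0,"wy":0,"wz":-5},{"x":0,"y":0,"z":0,"wx":0,"wy":0,"wz":-3},{"x":0,"y":1,"z":10,"wx":0,"wy":-5.2,"wz":0},{"x":2,"y":0,"z":11,"wx":0,"wy":-6,"wz":0},{"x":3,"y":0,"z":12,"wx":0,"wy":-6.9,"wz":0},{"x":5,"y":1,"z":13,"wx":0,"wy":-7.6,"wz":0}]
[{"x":7,"y":0,"z":13,"wx":0,"wy":-8.1,"wz":0},{"x":9,"y":1,"z":13,"wx":0,"wy":-8.6,"wz":0},{"x":12,"y":0,"z":11,"wx":0,"wy":-8.9,"wz":0},{"x":14,"y":1,"z":10,"wx":0,"wy":-9.2,"wz":0},{"x":15,"y":0,"z":8,"wx":0,"wy":-9.4,"wz":0},{"x":17,"y":1,"z":5,"wx":0,"wy":-9.4,"wz":0},{"x":17,"y":1,"z":2,"wx":0,"wy":-9.4,"wz":0},{"x":17,"y":0,"z":0,"wx":0,"wy":-9.2,"wz":0},{"x":16,"y":1,"z":-3,"wx":0,"wy":-9,"wz":0},{"x":15,"y":0,"z":-6,"wx":0,"wy":-8.6,"wz":0},{"x":13,"y":1,"z":-7,"wx":0,"wy":-8.1,"wz":0},{"x":11,"y":0,"z":-8,"wx":0,"wy":-7.5,"wz":0}]
[{"x":9,"y":1,"z":-9,"wx":0,"wy":-6.9,"wz":0},{"x":7,"y":0,"z":-8,"wx":0,"wy":-6.1,"wz":0},{"x":5,"y":0,"z":-8,"wx":0,"wy":-5.2,"wz":0},{"x":0,"y":20,"z":0,"wx":0,"wy":0,"wz":0},{"x":0,"y":30,"z":0,"wx":0,"wy":0,"wz":0},{"x":0,"y":40,"z":0,"wx":0,"wy":0,"wz":0},{"x":0,"y":30,"z":0,"wx":0,"wy":0,"wz":0},{"x":0,"y":30,"z":0,"wx":0,"wy":0,"wz":0}]
(array([0.44054228, 0.28026239, 0.10028154]), array([[-8.85658255e-01,  8.00584443e-05, -4.64337646e-01],
       [ 4.64337573e-01, -4.34494486e-04, -8.85658190e-01],
       [-2.72656564e-04, -9.99999902e-01,  3.47639485e-04]]))
```

Call:
arm_command(
  motion=[
    {"x": -12,"y": -10,"z": 0,"wx": 0,"wy": 0,"wz": 0},
    {"x": -18,"y": -13,"z": 1,"wx": 0,"wy": 0,"wz": -1},
    {"x": -21,"y": -6,"z": 1,"wx": 0,"wy": 0,"wz": -3},
    {"x": -16,"y": 2,"z": 0,"wx": 0,"wy": 0,"wz": -6},
    {"x": -11,"y": -1,"z": 1,"wx": 0,"wy": 0,"wz": -6},
    {"x": -6,"y": 2,"z": 0,"wx": 0,"wy": 0,"wz": -6},
    {"x": -3,"y": 0,"z": 0,"wx": 0,"wy": 0,"wz": -5},
    {"x": 0,"y": 0,"z": 0,"wx": 0,"wy": 0,"wz": -3},
    {"x": 0,"y": 1,"z": 10,"wx": 0,"wy": -5.2,"wz": 0},
    {"x": 2,"y": 0,"z": 11,"wx": 0,"wy": -6,"wz": 0},
    {"x": 3,"y": 0,"z": 12,"wx": 0,"wy": -6.9,"wz": 0},
    {"x": 5,"y": 1,"z": 13,"wx": 0,"wy": -7.6,"wz": 0},
  ],
)

```text
time_s: 15.22
tcp_pos: [0.4396, 0.0543, 0.2589]
orientation: [0.685, 0.176, -0.176, -0.685]
ft_force: [-0.3, -0.4, -1.4]
finger_gap: 0.0188
```

Call:
arm_command(
  motion=[
    {"x": 7,"y": 0,"z": 13,"wx": 0,"wy": -8.1,"wz": 0},
    {"x": 9,"y": 1,"z": 13,"wx": 0,"wy": -8.6,"wz": 0},
    {"x": 12,"y": 0,"z": 11,"wx": 0,"wy": -8.9,"wz": 0},
    {"x": 14,"y": 1,"z": 10,"wx": 0,"wy": -9.2,"wz": 0},
    {"x": 15,"y": 0,"z": 8,"wx": 0,"wy": -9.4,"wz": 0},
    {"x": 17,"y": 1,"z": 5,"wx": 0,"wy": -9.4,"wz": 0},
    {"x": 17,"y": 1,"z": 2,"wx": 0,"wy": -9.4,"wz": 0},
    {"x": 17,"y": 0,"z": 0,"wx": 0,"wy": -9.2,"wz": 0},
    {"x": 16,"y": 1,"z": -3,"wx": 0,"wy": -9,"wz": 0},
    {"x": 15,"y": 0,"z": -6,"wx": 0,"wy": -8.6,"wz": 0},
    {"x": 13,"y": 1,"z": -7,"wx": 0,"wy": -8.1,"wz": 0},
    {"x": 11,"y": 0,"z": -8,"wx": 0,"wy": -7.5,"wz": 0},
  ],
)

```text
time_s: 16.73
tcp_pos: [0.4397, 0.2478, 0.2528]
orientation: [0.275, 0.652, -0.651, -0.275]
ft_force: [0.0, -0.5, -2.3]
finger_gap: 0.0192
```

Call:
arm_command(
  motion=[
    {"x": 9,"y": 1,"z": -9,"wx": 0,"wy": -6.9,"wz": 0},
    {"x": 7,"y": 0,"z": -8,"wx": 0,"wy": -6.1,"wz": 0},
    {"x": 5,"y": 0,"z": -8,"wx": 0,"wy": -5.2,"wz": 0},
    {"x": 0,"y": 20,"z": 0,"wx": 0,"wy": 0,"wz": 0},
    {"x": 0,"y": 30,"z": 0,"wx": 0,"wy": 0,"wz": 0},
    {"x": 0,"y": 40,"z": 0,"wx": 0,"wy": 0,"wz": 0},
    {"x": 0,"y": 30,"z": 0,"wx": 0,"wy": 0,"wz": 0},
    {"x": 0,"y": 0,"z": 0,"wx": 0,"wy": 0,"wz": 0},
    {"x": 0,"y": 0,"z": 0,"wx": 0,"wy": 0,"wz": 0},
    {"x": 0,"y": 0,"z": 0,"wx": 0,"wy": 0,"wz": 0},
  ],
)

```text
time_s: 17.98
tcp_pos: [0.4418, 0.281, 0.1326]
orientation: [0.171, 0.687, -0.686, -0.169]
ft_force: [-0.1, 0.5, -2.3]
finger_gap: 0.019
```

```bash
python3 st.py 11
python3 - <<'E'
from h import *
s=sensors.observe();e=np.array([.4405,.2806,0])
print(rows([(e+[0,0,z],Rt(152.3)) for z in (.10,.08,.072,.068,.0655)]))
E
```

```text
18.025 [0.44167952 0.28090839 0.13242931] [ 1.21470019  0.22552628 -1.35308432] lip [0.39135344 0.30753552 0.10171056] base [0.41003323 0.29778587 0.06775456] tilt 0.11953720626331471
[{"x":1,"y":32,"z":1,"wx":0.1,"wy":-0.1,"wz":-0.1},{"x":0,"y":20,"z":0,"wx":0,"wy":0,"wz":0},{"x":0,"y":8,"z":0,"wx":0,"wy":0,"wz":0},{"x":0,"y":4,"z":0,"wx":0,"wy":0,"wz":0},{"x":0,"y":3,"z":0,"wx":0,"wy":0,"wz":0}]
(array([0.44045115, 0.28055395, 0.06542481]), array([[-8.85373242e-01,  7.04144274e-04, -4.64880336e-01],
       [ 4.64880742e-01,  6.01045845e-04, -8.85373105e-01],
       [-3.44016007e-04, -9.99999571e-01, -8.59493021e-04]]))
```

View pics/w11.png

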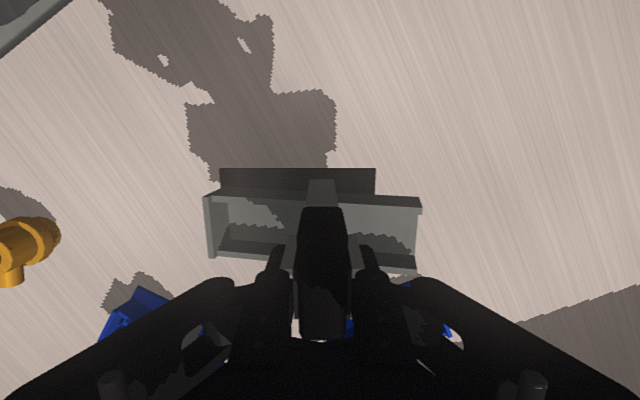

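The scoop is empty, and its place below is free.

Call:
arm_command(
  motion=[
    {"x": 1,"y": 32,"z": 1,"wx": 0,"wy": 0,"wz": -0.1},
    {"x": 0,"y": 20,"z": 0,"wx": 0,"wy": 0,"wz": 0},
    {"x": 0,"y": 8,"z": 0,"wx": 0,"wy": 0,"wz": 0},
    {"x": 0,"y": 4,"z": 0,"wx": 0,"wy": 0,"wz": 0},
    {"x": 0,"y": 2,"z": 0,"wx": 0,"wy": 0,"wz": 0},
    {"x": 0,"y": 0,"z": 0,"wx": 0,"wy": 0,"wz": 0},
    {"x": 0,"y": 0,"z": 0,"wx": 0,"wy": 0,"wz": 0},
  ],
)

```text
time_s: 18.9
tcp_pos: [0.4397, 0.2802, 0.0653]
orientation: [0.17, 0.687, -0.686, -0.17]
ft_force: [-0.5, -0.1, -0.9]
finger_gap: 0.0191
```

Call:
arm_command(
  motion=[
    {"x": 0,"y": 1,"z": 0,"wx": 0,"wy": 0,"wz": 0},
    {"x": 0,"y": 0,"z": 0,"wx": 0,"wy": 0,"wz": 0},
    {"x": 0,"y": 0,"z": 0,"wx": 0,"wy": 0,"wz": 0},
  ],
)

```text
time_s: 19.27
tcp_pos: [0.4398, 0.2802, 0.0646]
orientation: [0.17, 0.687, -0.686, -0.17]
ft_force: [-0.4, -0.3, 6.1]
finger_gap: 0.0193
```

Call:
arm_command(
  motion=[
    {"x": 0,"y": 0,"z": 0,"wx": 0,"wy": 0,"wz": 0},
    {"x": 0,"y": 0,"z": 0,"wx": 0,"wy": 0,"wz": 0},
    {"x": 0,"y": 0,"z": 0,"wx": 0,"wy": 0,"wz": 0},
    {"x": 0,"y": 0,"z": 0,"wx": 0,"wy": 0,"wz": 0},
    {"x": 0,"y": 0,"z": 0,"wx": 0,"wy": 0,"wz": 0},
    {"x": 0,"y": 0,"z": 0,"wx": 0,"wy": 0,"wz": 0},
    {"x": 0,"y": 0,"z": 0,"wx": 0,"wy": 0,"wz": 0},
  ],
  fingers=-1,
)

```text
time_s: 20.15
tcp_pos: [0.4393, 0.2801, 0.0638]
orientation: [0.169, 0.687, -0.686, -0.17]
ft_force: [0.5, -1.1, -0.4]
finger_gap: 0.0854
```

Call:
arm_command(
  motion=[
    {"x": 0,"y": -15,"z": 0,"wx": 0,"wy": 0,"wz": 0},
    {"x": 0,"y": -25,"z": 0,"wx": 0,"wy": 0,"wz": 0},
    {"x": 0,"y": -40,"z": 0,"wx": 0,"wy": 0,"wz": 0},
    {"x": 0,"y": -40,"z": 0,"wx": 0,"wy": 0,"wz": 0},
    {"x": 0,"y": -40,"z": 0,"wx": 0,"wy": 0,"wz": 0},
    {"x": 0,"y": -20,"z": 0,"wx": 0,"wy": 0,"wz": 0},
    {"x": 0,"y": 0,"z": 0,"wx": 0,"wy": 0,"wz": 0},
    {"x": 0,"y": 0,"z": 0,"wx": 0,"wy": 0,"wz": 0},
  ],
)

```text
time_s: 21.15
tcp_pos: [0.4389, 0.2796, 0.2434]
orientation: [0.169, 0.686, -0.686, -0.171]
ft_force: [-0.5, -0.4, -1.0]
finger_gap: 0.085
```

```bash
python3 st.py 12
python3 - <<'E'
from h import *
a=imaging.read_camera("scene");cv2.imwrite("pics/s12.png",cv2.resize(a[180:340,200:480],None,fx=2.8,fy=2.8,interpolation=cv2.INTER_CUBIC))
b=imaging.read_camera("top");cv2.imwrite("pics/t12.png",cv2.resize(b[100:260,190:400],None,fx=3.6,fy=3.6,interpolation=cv2.INTER_CUBIC))
E
```

```text
21.2 [0.4386544  0.27951627 0.24288038] [ 0.23491111  0.07712734 -0.54397496] lip [0.3881468  0.30610571 0.21242806] base [0.40662566 0.29631583 0.17837384] tilt -0.14831629192686097
```

View pics/w12.png

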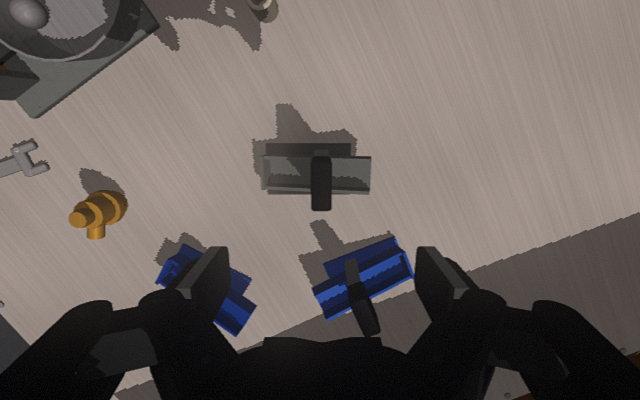

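View pics/s12.png

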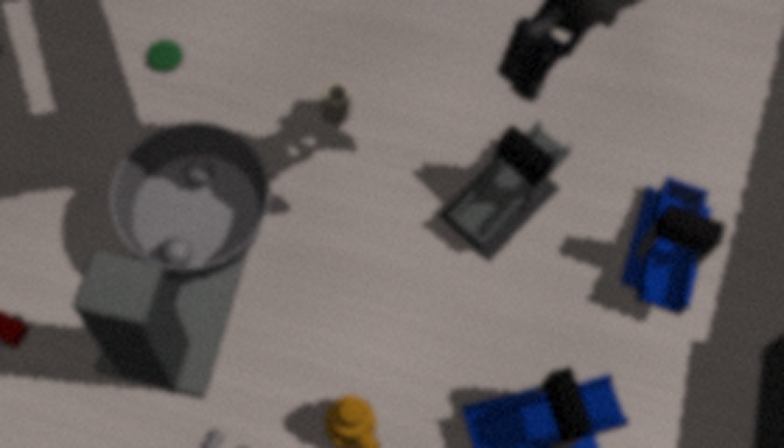

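View pics/t12.png

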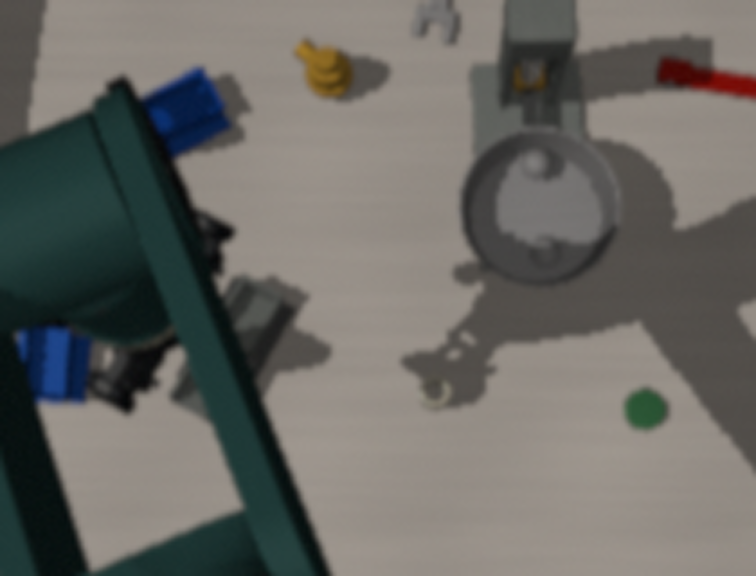

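Run:
```python
from h import *
for n in ("scene","top"):
    I=imaging.camera_info(n); print(n,[proj(I,np.array([.566,.009,z])).round(1) for z in (.111,.0985,.086)])
# image shift of the rim area, measured by optical-flow-free ellipse: dump enlarged before/after
a=cv2.imread("pics/scene0.png")[200:300,220:310]; b=imaging.read_camera("scene")[200:300,220:310]
cv2.imwrite("pics/cmp.png",cv2.resize(np.hstack([a,b]),None,fx=4.4,fy=4.4,interpolation=cv2.INTER_CUBIC))
```

```text
scene [array([266.3, 244.6]), array([266.8, 246.7]), array([267.4, 248.7])]
top [array([340.2, 154.6]), array([339.9, 155.4]), array([339.6, 156.3])]
```

View pics/cmp.png

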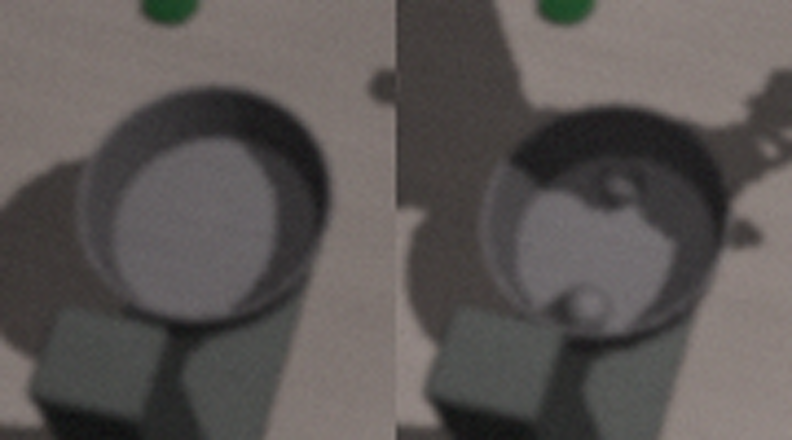

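The rim moved about 3.9 px in the scene view, and a full 25 mm drop would give 4.1 px (half way would give 2.1). So the pan is on its stop. Handing in.

```bash
python3 -c "
from workcell import arm,sensors
print(arm.hand_in(),sensors.observe()['time_s'])"
```

```text
the job is handed in; nothing more can be done
the job is handed in; nothing more can be done
```

I tipped both steel balls from the scoop into the hanging pan and stood the empty scoop back upright where it started. I then let go, raised the gripper clear of it and handed the job in at about 21 s of the 64 s allowed.

- **Pan:** the last pictures show both balls lying in it. In the scene camera its rim had dropped about 3.9 px; a full 25 mm drop onto the stop would be 4.1 px and half way 2.1 px. I read that as on its stop, but only from the picture, since the pan's travel is not in the robot state.
- **No pushing:** the lowest edge of the scoop stayed about 14 mm above the rim while it tipped, by the measured tool pose, and nothing in the force readings suggested contact.
- **Scoop:** the last pictures show it empty and upright on the bench. The highest wrist force I read while setting it down was about 6 N.
- **Look-alikes:** I did not touch the blue scoops, the pink balance or the empty grey scoop.

The first move command was refused for missing fields and nothing moved. No check failed or disagreed with another.

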